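# Hand over the turn at the specimen stations

### The arm

A 6-joint arm with a two-finger parallel gripper is mounted at the origin on the work surface. World frame = base frame: x ahead of the robot, y to its left, z up, the work surface at z = 0. Lengths are in m, angles in rad, forces in N, time in s.
With the tool pointing down it reaches from about 0.4 to 0.825 m from the base axis. Payload 7 kg.
Tool frame: the origin (TCP) lies at the very end of the fingers, on their centre line; the grasp point (between the pads) lies 19 mm behind it; z points along the fingers, y is the direction in which the jaws open and shut (so a half turn about z gives the same grasp; the last joint's range is limited). The gripper opens to 88 mm and grips with 3 to 60 N. Pads are 19 mm wide; open, the fingers measure 130 mm over their backs; the gripper's body (78 mm by 193 mm) begins 47 mm behind the grasp point.
Start: joints at [1.462, 0.359, 0.012, 0, -1.224, -0.288], TCP at [0.261, 0.623, 0.227] pointing down, gripper open.
Joint ranges: [-3.07, 3.07], [-1.43, 2.12], [-1.02, 1.25], [-3.03, 1.67], [-3.05, -0], [-3.03, 3.03]. Speed limits (rad/s): [2.39, 2.39, 3.01, 3.14, 3.14, 3.14].

### API

Orientations are given as [roll, pitch, yaw] about the fixed x, y, z axes, in that order (R = Rz(yaw) Ry(pitch) Rx(roll)).
In Python, from station import arm gives the robot as it stands.
- The arm moves only by the shell command python3 -m inch 'ROWS' [FORCE]. ROWS is text: rows parted by semicolons, each of 7 numbers parted by spaces: the closure, from 0 (fully open) to 1 (shut), then the shift along the tool's x, y, z each as a share of 300 mm, from -1 to 1, then the turn, a rotation vector about the tool's x, y, z each as a share of 60 degrees, from -1 to 1. In form: grip tx ty tz rx ry rz; .... A call has 1 to 12 rows; each row is the pose to reach, as a shift and turn from the pose commanded when the call began, along the tool's axes at that moment; what a row does not reach only later rows make up. A row lasts 1/10 s, in which the tool goes at most 50 mm and 8.59 degrees, less where a joint would pass 70% of its speed; a pose out of reach is approached as far as the arm can. A call with a number of a shift or a turn outside -1 to 1 is refused whole. A call with a gripper value outside its range is refused whole. The fingers move at their own pace and stop on an object; FORCE is the grip in N (left out, the last holds). Time passes only in rows, so rows that repeat a pose let the fingers close. It gives the time, the measured TCP pose, the force and the opening at its end, in the units of the state.
- arm.get_state(): the state, without advancing time (a new reading comes with each control period).
- arm.grab_frame(name): name is "scene" or "side" or "wrist"; returns a dict with "img" (420x560x3 uint8, red, green, blue), "range_z" (420x560 float32, m along the optical axis (not along the pixel's ray), 0 where there is no reading), "fx", "fy", "cx", "cy" (pixels), "extrinsics" (4x4, takes a point from world to camera coordinates); the wrist camera has in their place "tool_from_camera" (4x4, takes a point from camera to tool coordinates, whose origin is the TCP and whose axes are the flange's). Camera axes: x right, y up, looking along -z (the intrinsics and any distortion apply to the point x, -y, -z); pixel columns grow to the right and rows downward; lengths in m; the calibration is good to about 2 mm. The wrist camera is an equidistant fisheye: a pixel r from the principal point sees the ray r / f radians off the axis. A picture is of the moment at which its call begins: read the wrist's pose just before it.
- arm.job_done(): hands the job in, once; it reports no verdict.
The state is a dict: "t": time; "q": joint angles; "qd": joint speeds; "joint_efforts": joint torques, N m; "eef_pos": TCP position; "ee_rot": TCP orientation; "force": force on the tool from outside, world axes, zero at the start; "moment": the same for the moment, N m; "width": finger opening in m.
Only numpy, scipy, OpenCV 4.12 (cv2) and the standard library are available. Lean on these libraries where they do the work, as an engineer would, in place of code of your own. Each camera call takes 0.05 s, during which the arm holds its last target.

### The job

The seed cone at the blue stand has been examined and the flower at the yellow stand is next. Using only the fingers, first flip the blue stand's flag right over until it lies flat with its red face up, then flip the yellow stand's flag right over until it lies flat with its green face up. Push gently, do not lift the stands or shove them out of place, and leave everything else on the table alone.

Things in the scene. Friction and masses are not known exactly. Their poses are not given: they have to be found in the camera images.
- yellow_pivot (a point): pivot centre of the yellow flip-flag stand, 70 mm above the table; x level and square to the pivot, y along the 8 mm pivot shaft, z up. Two metal cheeks, 14 (x) x 7 (y) mm, tops 79 mm above the table, stand at y = -33 and +33 mm; the 3 mm thick paddle (flag and tail in one) turns between them. Starts red up, left or right of the blue one
- blue_pivot (a point): pivot centre of the blue flip-flag stand, 70 mm above the table; x level and square to the pivot, y along the 8 mm pivot shaft, z up. Two metal cheeks, 14 (x) x 7 (y) mm, tops 79 mm above the table, stand at y = -33 and +33 mm; the 3 mm thick paddle (flag and tail in one) turns between them. Starts green up
- stand_yellow: the whole yellow flip-flag stand: loose, weighted, about 0.9 kg, yellow foot plate 130 (x) x 85 (y) x 12 mm; origin at the centre of its underside, right under the pivot, axes as for the pivot. It slides if pushed sideways with more than a few newtons
- stand_blue: the whole blue flip-flag stand: loose, weighted, about 0.9 kg, blue foot plate 130 (x) x 85 (y) x 12 mm; origin at the centre of its underside, right under the pivot, axes as for the pivot. It slides if pushed sideways with more than a few newtons
- flag_yellow (a joint): angle of the yellow stand's paddle, rad. 0: flag lies level towards the stand's -x, red face (white bar) up, tail towards +x. pi/2: flag upright. pi: flag level towards +x, green face (white disc) up, tail towards -x. Stops at 0 and pi. Stiff pivot (0.02 N m friction): the paddle stays at any angle where it is left and does not fall over by itself
- flag_blue (a joint): angle of the blue stand's paddle, rad. 0: flag lies level towards the stand's -x, red face (white bar) up, tail towards +x. pi/2: flag upright. pi: flag level towards +x, green face (white disc) up, tail towards -x. Stops at 0 and pi. Stiff pivot (0.02 N m friction): the paddle stays at any angle where it is left and does not fall over by itself
- yellow_flag (a point): centre of the yellow stand's flag, the broad half of the paddle, red one side and green the other: 56 mm long (4 to 60 mm out from the pivot), 50 mm wide, 3 mm thick. Its x points from the flag towards the pivot, y along the pivot, z out of the red face. Free space under it down to the foot
- yellow_tail (a point): centre of the yellow stand's thumb tail, the short black ribbed half of the paddle, in line with the flag on the other side of the pivot: 3 to 35 mm out, 44 mm wide, 3 mm thick; axes as for the flag. Pressed down, it raises the flag; free space under it down to the foot
- blue_flag (a point): centre of the blue stand's flag, the broad half of the paddle, red one side and green the other: 56 mm long (4 to 60 mm out from the pivot), 50 mm wide, 3 mm thick. Its x points from the flag towards the pivot, y along the pivot, z out of the red face. Free space under it down to the foot
- blue_tail (a point): centre of the blue stand's thumb tail, the short black ribbed half of the paddle, in line with the flag on the other side of the pivot: 3 to 35 mm out, 44 mm wide, 3 mm thick; axes as for the flag. Pressed down, it raises the flag; free space under it down to the foot
- flower_dish: clear dish with a yellow flower model, 76 mm across, 16 mm high, standing beyond the yellow stand (about 120 mm from it); origin at the centre of its underside
- cone_dish: clear dish with a brown seed cone, 76 mm across, 21 mm high, standing beyond the blue stand (about 120 mm from it); origin at the centre of its underside
- magnifier: black hand magnifier lying flat between the stands and the robot, lens 80 mm across with a 75 mm handle, 12 mm high; origin under the lens centre, handle towards its -x
- tablet: black tablet computer lying flat, 190 x 260 x 11 mm; origin at the centre of its underside
- jar: amber jar with a green cap, 64 mm across, 90 mm high; origin at the centre of its underside
- cup: white cup, 72 mm across, 90 mm high; origin at the centre of its underside

How it is judged:
On the way, in this order (a step that is already met when the one before it is completed fails the run):
1. the blue stand's flag lies flat, red face up, while the yellow one still shows red (value of joint flag_blue below 0.15 rad and value of joint flag_yellow below 0.5 rad), for 0.2 s.
2. then the yellow stand's flag lies flat, green face up (value of joint flag_yellow above 2.99159 rad), for 0.2 s.
At the end, for the whole second after the job is handed in: The blue flag lies flat red face up (joint below 0.15 rad) and the yellow flag lies flat green face up (joint above 2.99 rad), both at rest; both stands upright on the table (tilt under 0.05 rad) within 30 mm of where they began, and all other things within 30 mm of where they began (value of joint flag_blue below 0.15 rad and value of joint flag_yellow above 2.99159 rad and velocity of joint flag_blue between -0.1 and 0.1 rad/s and velocity of joint flag_yellow between -0.1 and 0.1 rad/s and distance of each of yellow_pivot, blue_pivot, flower_dish, cone_dish, magnifier, tablet, jar, cup from where it was at the start of the episode below 0.03 m and angle between each of yellow_pivot, blue_pivot's own z axis and vertical below 0.05 rad and height (world z) of each of yellow_pivot, blue_pivot below 0.073 m); the robot touches nothing.
It fails at once if the fingers press on a stand or its flag with more than 30 N (contact force between the fingers and stand_yellow above 30 N or contact force between the fingers and stand_blue above 30 N).
It fails at once if the arm or the gripper's body, rather than the fingers, pushes on a stand or its flag (contact force between the arm and stand_yellow above 3 N or contact force between the arm and stand_blue above 3 N).
It fails at once if a stand is lifted off the table, tipped, or shoved more than 30 mm (height (world z) of any of yellow_pivot, blue_pivot above 0.078 m or angle between any of yellow_pivot, blue_pivot's own z axis and vertical above 0.2 rad or distance of any of yellow_pivot, blue_pivot from where it was at the start of the episode above 0.03 m).
It fails at once if another thing on the table is lifted or displaced by more than 30 mm (distance of any of flower_dish, cone_dish, magnifier, tablet, jar, cup from where it was at the start of the episode above 0.03 m).
It fails at once if the yellow flag is turned past upright before the blue one is turned back past upright (value of joint each of flag_yellow, flag_blue above 1.6 rad).
It also fails if it takes over 61 s, if anything falls off the work surface, if the arm or the gripper's body presses on something with over 40 N, if the wrist force passes 120 N, or if a joint passes its speed limit or range.

## Working session

There is one attempt and no reset: what is moved stays moved. The work goes in short steps, Python scripts to look and compute and a shell command to move; the robot and the scene stay as the last step left them, time stands still between calls to the robot, and variables do not carry over. Pictures are saved under pics/ and viewed, and the job is handed in when it is done.

```bash
mkdir -p pics; ls; python3 - <<'E'
from station import arm
import cv2,numpy as np
s=arm.get_state();print(s)
for n in ["scene","side"]:
    f=arm.grab_frame(n);cv2.imwrite(f"pics/{n}0.png",f["img"][:,:,::-1]);print(n,f["fx"],f["fy"],f["cx"],f["cy"],f["extrinsics"].round(4).tolist(),[k for k in f])
    np.savez(f"{n}0.npz",**{k:v for k,v in f.items()})
E
```

```text
pics
{'t': 0.0, 'q': array([ 1.46210243e+00,  3.59386366e-01,  1.10812062e-02, -3.61783027e-04,
       -1.22409372e+00, -2.88087911e-01]), 'qd': array([ 0.00083916, -0.00118447,  0.0011158 , -0.00130645, -0.00091204,
       -0.00121593]), 'joint_efforts': array([-1.94982560e-03, -5.82724822e+01,  2.93057334e+01,  6.99737146e+00,
        6.99433978e-03, -1.47049059e-04]), 'eef_pos': array([0.26069589, 0.62210611, 0.22563065]), 'ee_rot': array([ 3.13995951e+00, -1.29277485e-04, -3.96904912e-01]), 'force': array([ 0.06910275, -0.13970778, -0.00279279]), 'moment': array([ 0.02606821, -0.0350469 ,  0.01148742]), 'width': 0.08820054307212614}
scene 431.7907252311959 431.7907252311959 274.3868172807492 223.46478900843724 [[0.4026, 0.9153, -0.0116, -0.189], [-0.5598, 0.2563, 0.788, 0.2502], [0.7242, -0.3107, 0.6156, -1.6132], [0.0, 0.0, 0.0, 1.0]] ['img', 'range_z', 'fx', 'fy', 'cx', 'cy', 'extrinsics']
side 525.7344810616574 525.7344810616574 267.5046819589935 203.34241195710175 [[0.8119, -0.5838, -0.0067, -0.4387], [0.3228, 0.4393, 0.8383, -0.2212], [-0.4865, -0.6828, 0.5451, -1.0984], [0.0, 0.0, 0.0, 1.0]] ['img', 'range_z', 'fx', 'fy', 'cx', 'cy', 'extrinsics']
```

View pics/scene0.png

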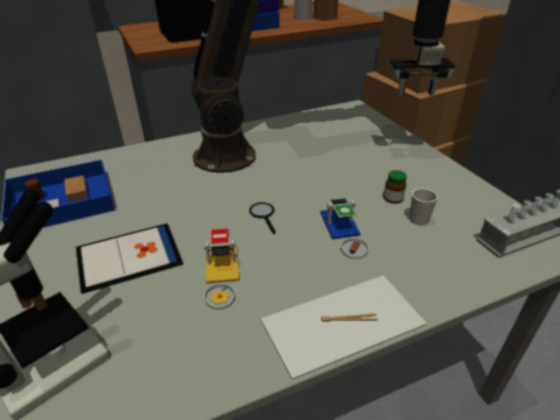

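View pics/side0.png

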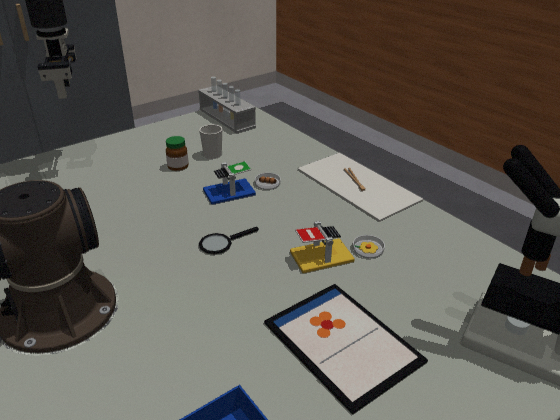

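Scene: yellow stand around (222,255) with its red flag towards the robot; blue around (340,215) with its green flag away and black tail towards the robot. Next I measure them from depth and colour.

```bash
cat > h.py <<'E'
import numpy as np,cv2
def cloud(f):
    h,w=f["range_z"].shape; v,u=np.mgrid[:h,:w]; d=f["range_z"]
    p=np.stack([(u-f["cx"])/f["fx"]*d,-(v-f["cy"])/f["fy"]*d,-d],-1)
    E=f["extrinsics"]; return (p-E[:3,3])@E[:3,:3]
def hsv(f): return cv2.cvtColor(np.ascontiguousarray(f["img"]),cv2.COLOR_RGB2HSV)
def masks(f):
    H=hsv(f);h,s,v=[H[...,i].astype(int) for i in range(3)]
    return dict(blue=(h>105)&(h<128)&(s>150)&(v>60),yellow=(h>18)&(h<32)&(s>150)&(v>80),
      red=((h<6)|(h>174))&(s>170)&(v>90),green=(h>50)&(h<80)&(s>120)&(v>60),black=(v<45))
E
python3 - <<'E'
from h import *
for n in ["scene","side"]:
    f=dict(np.load(n+"0.npz"));P=cloud(f);M=masks(f);ok=f["range_z"]>0
    print(n)
    for c in M:
        m=(M[c]&ok).astype(np.uint8)
        k,l,st,ce=cv2.connectedComponentsWithStats(m)
        for i in range(1,k):
            if st[i,4]<25: continue
            p=P[l==i]
            if c=='black' and not (0.04<np.median(p[:,2])<0.1 and st[i,4]<1500): continue
            print(c,st[i,4],ce[i].round(),"med",np.median(p,0).round(3),"min",np.percentile(p,3,axis=0).round(3),"max",np.percentile(p,97,axis=0).round(3))
E
```

```text
scene
blue 49 [267.  13.] med [-0.912  0.575  0.263] min [-0.928  0.519  0.257] max [-0.897  0.623  0.267]
blue 1076 [ 79. 190.] med [ 0.017 -0.484  0.004] min [-0.058 -0.62   0.001] max [ 0.182 -0.422  0.06 ]
blue 65 [  4. 204.] med [ 0.104 -0.715  0.058] min [-0.042 -0.717  0.047] max [ 0.18  -0.707  0.06 ]
blue 106 [ 17. 197.] med [-0.028 -0.702  0.003] min [-0.058 -0.715  0.   ] max [ 0.64  -0.552  0.374]
blue 421 [339. 227.] med [0.57  0.163 0.012] min [0.481 0.132 0.009] max [0.601 0.209 0.016]
blue 211 [167. 244.] med [ 0.425 -0.307  0.011] min [ 0.343 -0.314  0.008] max [ 0.494 -0.3    0.014]
yellow 757 [222. 268.] med [ 0.584 -0.198  0.012] min [ 0.528 -0.239  0.008] max [ 0.624 -0.154  0.015]
yellow 142 [219. 297.] med [ 0.669 -0.234  0.006] min [ 0.65  -0.251  0.004] max [ 0.685 -0.216  0.009]
red 139 [220. 236.] med [ 0.53  -0.181  0.075] min [ 0.502 -0.202  0.072] max [ 0.55  -0.159  0.079]
red 25 [144. 249.] med [ 0.42  -0.369  0.012] min [ 0.409 -0.377  0.009] max [ 0.427 -0.362  0.014]
green 116 [397. 175.] med [0.493 0.403 0.091] min [0.471 0.381 0.089] max [0.515 0.
[... 1269 characters left out ...]
074] max [ 0.526 -0.158  0.08 ]
red 84 [327. 324.] med [ 0.418 -0.371  0.011] min [ 0.408 -0.382  0.008] max [ 0.429 -0.36   0.013]
green 116 [175. 140.] med [0.491 0.403 0.089] min [0.466 0.377 0.087] max [0.513 0.427 0.092]
green 101 [238. 167.] med [0.562 0.174 0.074] min [0.543 0.151 0.071] max [0.591 0.195 0.079]
black 58 [174. 146.] med [0.474 0.381 0.08 ] min [0.462 0.373 0.072] max [0.495 0.4   0.089]
black 28 [172. 155.] med [0.467 0.383 0.053] min [0.458 0.37  0.049] max [0.487 0.402 0.059]
black 72 [222. 173.] med [0.518 0.179 0.069] min [0.499 0.16  0.066] max [0.534 0.203 0.072]
black 85 [330. 232.] med [ 0.573 -0.199  0.069] min [ 0.561 -0.22   0.066] max [ 0.59  -0.177  0.072]
```

```bash
python3 - <<'E'
from h import *
def ray(f,uv,z):
    E=f["extrinsics"];R=E[:3,:3];o=-R.T@E[:3,3]
    d=np.c_[(uv[:,0]-f["cx"])/f["fx"],-(uv[:,1]-f["cy"])/f["fy"],-np.ones(len(uv))]@R
    return o+d*((z-o[2])/d[:,2])[:,None]
F={n:dict(np.load(n+"0.npz")) for n in ["scene","side"]}
for c,ctr in [("yellow",(.56,-.19)),("blue",(.54,.17))]:
    A=[]
    for n,f in F.items():
        P=cloud(f);m=masks(f)[c]&(abs(P[...,2]-.012)<.006)&(np.hypot(P[...,0]-ctr[0],P[...,1]-ctr[1])<.11)
        v,u=np.nonzero(m);q=ray(f,np.c_[u,v].astype(float),.012)[:,:2];A.append(q)
        r=cv2.minAreaRect((q*1000).astype(np.float32));print(c,n,np.round(r[0],1),np.round(r[1],1),round(r[2],1))
    r=cv2.minAreaRect((np.vstack(A)*1000).astype(np.float32));print(c,"union",np.round(r[0],1),np.round(r[1],1),round(r[2],1))
    # flag & tail & cheek points
    for n,f in F.items():
        P=cloud(f);M=masks(f);near=np.hypot(P[...,0]-ctr[0],P[...,1]-ctr[1])<.09
        for k,zr in [("red",(.06,.09)),("green",(.06,.09)),("black",(.055,.085))]:
            m=M[k]&near&(P[...,2]>zr[0])&(P[...,2]<zr[1])
            if m.sum()<15: continue
            p=P[m];rr=cv2.minAreaRect((p[:,:2]*1000).astype(np.float32));print("  ",n,k,m.sum(),np.round(rr[0],1),np.round(rr[1],1),round(rr[2],1),"z",p[:,2].mean().round(4))
E
```

```text
yellow scene [ 584.8 -199.5] [ 81.8 176.7] 73.1
yellow side [ 574.6 -203.2] [ 88.1 171.6] 72.5
yellow union [ 580.4 -203. ] [ 91.1 182.8] 73.0
   scene red 139 [ 526.1 -181. ] [39.8 48.1] 71.2 z 0.0754
   scene black 130 [ 575.9 -196.3] [40.7 29.5] 71.6 z 0.0701
   side red 191 [ 527.9 -181.6] [46.6 52.4] 74.7 z 0.0752
   side black 88 [ 570.2 -207.8] [61.  40.2] 52.0 z 0.0693
blue scene [539.1 177.7] [ 80.8 127.8] 76.3
blue side [531.6 173.4] [ 91.1 128.4] 76.7
blue union [534.5 173.6] [ 90.6 134.8] 77.8
   scene green 77 [563.8 175.5] [43.7 46.9] 76.1 z 0.0759
   scene black 34 [515.5 183.9] [35.9 13.8] 73.1 z 0.0709
   side green 101 [566.  172.4] [44.6 51.9] 72.4 z 0.0745
   side black 73 [516.3 185.7] [58.  31.9] 73.7 z 0.0693
```

```bash
cat >> h.py <<'E'
from scipy.spatial.transform import Rotation as Ro
STAND={"b":(np.array([.5342,.1783]),np.radians(-12.3)),"y":(np.array([.557,-.191]),np.radians(-17.5))}
def to(s,x,z,y=0.):
    """share of 300mm / 60deg, in tool axes, to reach stand-frame (x,y) mm, height z mm, tool x along stand x, down"""
    from station import arm
    st=arm.get_state();R=Ro.from_euler("xyz",st["ee_rot"])
    p,a=STAND[s];u=np.array([np.cos(a),np.sin(a)]);v=np.array([-u[1],u[0]])
    t=np.r_[p+u*x/1000+v*y/1000,z/1000]
    d=R.inv().apply(t-st["eef_pos"])/.3
    r=(R.inv()*Ro.from_euler("xyz",[np.pi,0,a])).as_rotvec()/np.radians(60)
    c=np.r_[st["eef_pos"][:2]-p];print("now stand x,y,z mm",(np.array([c@u,c@v,st["eef_pos"][2]])*1000).round(1),"->shift",d.round(4),"turn",r.round(4))
E
python3 -c "
from h import *
to('b',-28,200)"; python3 -m inch --help | head -5
```

```text
now stand x,y,z mm [-361.7  375.4  225.7] ->shift [1.3208 1.0289 0.0874] turn [ 0.0014 -0.     -0.174 ]$: bad value
```

```bash
python3 -m inch '1 0.16 0.12 0.02 0 0 -0.05; 1 0.32 0.25 0.03 0 0 -0.1; 1 0.48 0.38 0.04 0 0 -0.174; 1 0.64 0.5 0.04 0 0 -0.174; 1 0.66 0.52 0.04 0 0 -0.174; 1 0.66 0.52 0.04 0 0 -0.174; 1 0.66 0.52 0.04 0 0 -0.174' 10; python3 -c "
from h import *
to('b',-28,200)"
```

```text
t: 0.8
eef_pos: [0.3838, 0.401, 0.2147]
ee_rot: [-3.141, 0.0, -0.217]
force: [-0.8, -0.5, 0.3]
width: 0.0373
now stand x,y,z mm [-194.4  185.5  214.7] ->shift [0.556  0.6172 0.0489] turn [-0.0003  0.     -0.0021]
```

```bash
python3 -m inch '1 0.11 0.12 0.01 0 0 0; 1 0.22 0.24 0.02 0 0 0; 1 0.33 0.36 0.03 0 0 0; 1 0.44 0.49 0.04 0 0 0; 1 0.556 0.617 0.049 0 0 0; 1 0.556 0.617 0.049 0 0 0; 1 0.556 0.617 0.049 0 0 0;1 0.556 0.617 0.049 0 0 0; 1 0.556 0.617 0.049 0 0 0'; python3 -c "
from h import *
to('b',-28,90)
from station import arm
st=arm.get_state()
f=arm.grab_frame('wrist');cv2.imwrite('pics/w1.png',f['img'][:,:,::-1]);print(f['fx'],f['cx'],f['cy'],f['tool_from_camera'].round(3).tolist())
f=arm.grab_frame('side');cv2.imwrite('pics/s1.png',cv2.resize(f['img'][90:290,120:400,::-1],None,fx=2.8,fy=2.8))"
```

```text
t: 1.7
eef_pos: [0.5064, 0.1873, 0.1998]
ee_rot: [-3.141, -0.0, -0.213]
force: [-0.1, 0.2, -0.2]
width: 0.0004
now stand x,y,z mm [-29.1   2.9 199.8] ->shift [0.0036 0.0097 0.3661] turn [-0.0001 -0.      0.002 ]
325.19226210127806 272.7260951351228 198.72257692235544 [[-0.001, 0.965, 0.262, 0.07], [1.0, 0.001, -0.0, -0.0], [-0.001, 0.262, -0.965, -0.159], [0.0, 0.0, 0.0, 1.0]]
```

View pics/w1.png

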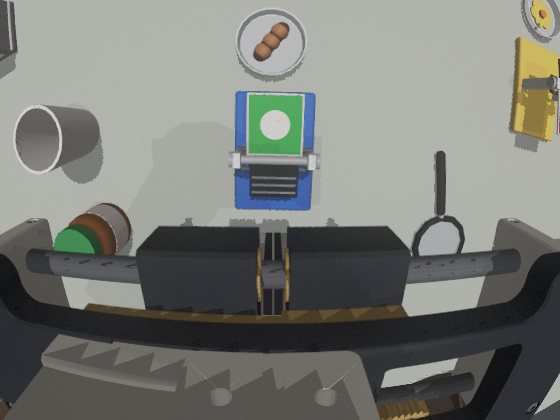

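View pics/s1.png

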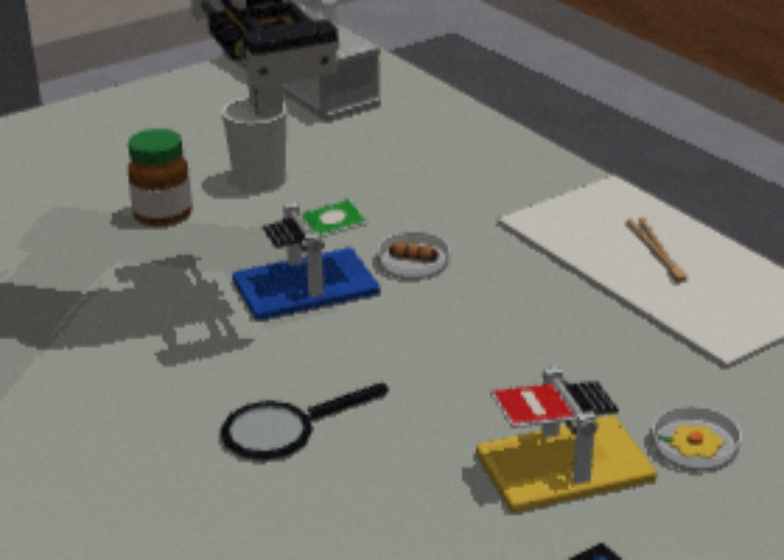

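The wrist view shows the finger (col 273) centred on the blue stand (shaft at row 160, cols 230–318). It puts the pivot within 2 mm of my estimate. Next I press the tail.

```bash
python3 -m inch '1 0 0.005 0.12 0 0 0; 1 0 0.005 0.24 0 0 0; 1 0 0.005 0.34 0 0 0; 1 0 0.005 0.38 0 0 0; 1 0 0.005 0.41 0 0 0; 1 0 0.005 0.42 0 0 0; 1 0 0.005 0.43 0 0 0; 1 0 0.005 0.44 0 0 0; 1 0 0.005 0.45 0 0 0; 1 0 0.005 0.45 0 0 0'; python3 -c "
from h import *
to('b',-28,48)"
```

```text
t: 2.8
eef_pos: [0.5067, 0.1845, 0.0652]
ee_rot: [-3.141, -0.001, -0.215]
force: [0.7, 1.2, 1.1]
width: 0.0004
now stand x,y,z mm [-28.1   0.2  65.2] ->shift [0.0005 0.0007 0.0572] turn [-0.0007 -0.0006  0.0001]
```

```bash
python3 -m inch '1 0 0 0.01 0 0 0; 1 0 0 0.02 0 0 0; 1 0 0 0.03 0 0 0; 1 0 0 0.04 0 0 0; 1 0 0 0.05 0 0 0; 1 0 0 0.057 0 0 0; 1 0 0 0.057 0 0 0'; python3 -c "
from h import *
to('b',-28,160)
from station import arm
f=arm.grab_frame('side');cv2.imwrite('pics/s2.png',cv2.resize(f['img'][90:290,120:400,::-1],None,fx=2.8,fy=2.8))"
```

```text
t: 3.5
eef_pos: [0.5061, 0.1841, 0.0473]
ee_rot: [3.141, 0.001, -0.215]
force: [0.3, 0.4, 0.6]
width: 0.0005
now stand x,y,z mm [-28.6  -0.3  47.3] ->shift [ 0.0019 -0.0008 -0.3758] turn [0.0006 0.0006 0.    ]
```

View pics/s2.png

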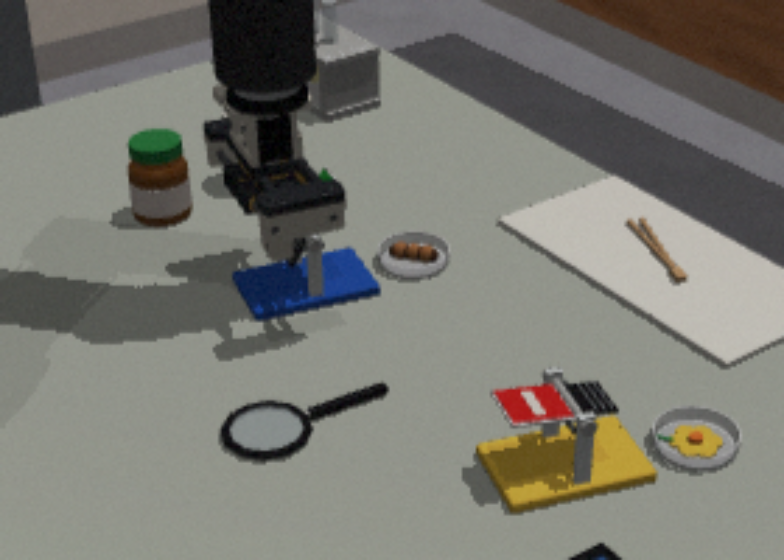

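The tail is down and the flag is up (green edge at (325,175)). Next I retreat upward and cross to the far side.

```bash
python3 -m inch '1 0 0 -0.1 0 0 0; 1 0 0 -0.22 0 0 0; 1 0 0 -0.34 0 0 0; 1 0.03 0 -0.38 0 0 0; 1 0.14 0 -0.38 0 0 0; 1 0.26 0 -0.38 0 0 0; 1 0.36 0 -0.38 0 0 0; 1 0.36 0 -0.38 0 0 0; 1 0.36 0 -0.38 0 0 0; 1 0.36 0 -0.38 0 0 0'; python3 -c "
from h import *
to('b',75,90)
from station import arm
f=arm.grab_frame('side');cv2.imwrite('pics/s3.png',cv2.resize(f['img'][90:290,120:400,::-1],None,fx=2.8,fy=2.8))
f=arm.grab_frame('wrist');cv2.imwrite('pics/w3.png',f['img'][:,:,::-1])"
```

```text
t: 4.55
eef_pos: [0.6112, 0.1612, 0.1616]
ee_rot: [3.141, 0.001, -0.215]
force: [-0.3, -0.2, 0.6]
width: 0.0005
now stand x,y,z mm [ 78.9  -0.3 161.6] ->shift [-0.0127 -0.001   0.2386] turn [0.0003 0.0006 0.0001]
```

View pics/s3.png

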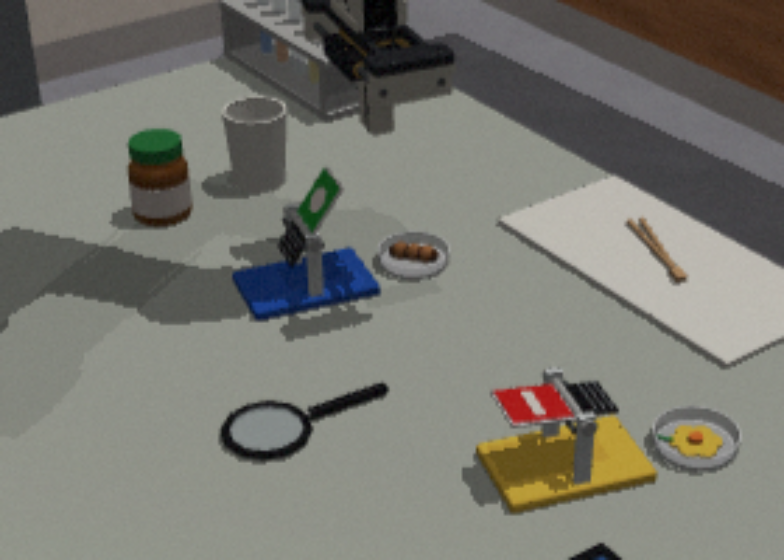

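```bash
python3 -m inch '1 -0.01 0 0.1 0 0 0; 1 -0.01 0 0.192 0 0 0; 1 -0.04 0 0.192 0 0 0; 1 -0.07 0 0.192 0 0 0; 1 -0.1 0 0.192 0 0 0; 1 -0.13 0 0.192 0 0 0; 1 -0.16 0 0.192 0 0 0; 1 -0.19 0 0.192 0 0 0; 1 -0.22 0 0.192 0 0 0; 1 -0.25 0 0.192 0 0 0; 1 -0.25 0 0.192 0 0 0'; python3 -c "
from h import *
to('b',-17.7,99)
from station import arm
f=arm.grab_frame('side');cv2.imwrite('pics/s4.png',cv2.resize(f['img'][90:290,120:400,::-1],None,fx=2.8,fy=2.8))"
```

```text
t: 5.75
eef_pos: [0.5375, 0.1774, 0.1042]
ee_rot: [3.142, 0.0, -0.214]
force: [1.4, -0.5, -0.3]
width: -0.0001
now stand x,y,z mm [  3.4  -0.2 104.2] ->shift [-0.0703 -0.0007  0.0175] turn [0.0001 0.0004 0.0006]
```

View pics/s4.png

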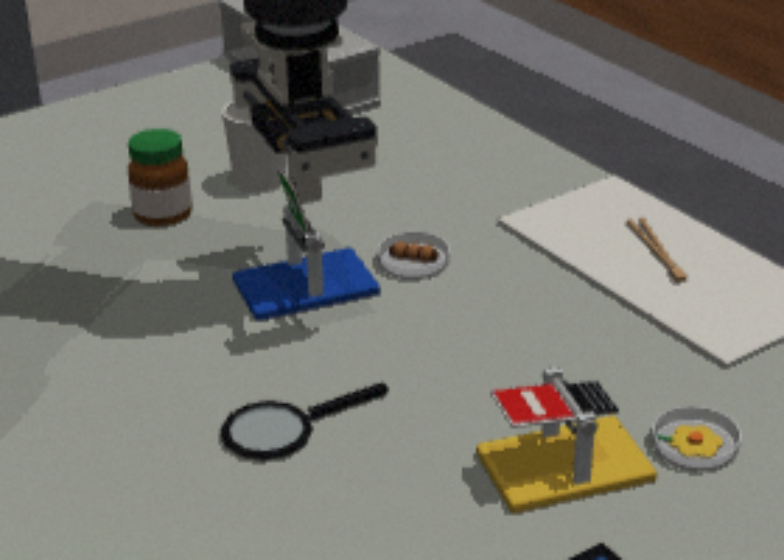

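```bash
python3 -m inch '1 -0.02 0 0 0 0 0; 1 -0.042 0 0 0 0 0; 1 -0.057 0 0.008 0 0 0; 1 -0.07 0 0.0175 0 0 0; 1 -0.082 0 0.03 0 0 0; 1 -0.093 0 0.044 0 0 0; 1 -0.101 0 0.06 0 0 0; 1 -0.107 0 0.074 0 0 0; 1 -0.109 0 0.084 0 0 0; 1 -0.111 0 0.092 0 0 0; 1 -0.111 0 0.094 0 0 0; 1 -0.111 0 0.094 0 0 0'; python3 -c "
from h import *
to('b',-30,73)
from station import arm
f=arm.grab_frame('side');cv2.imwrite('pics/s5.png',cv2.resize(f['img'][90:290,120:400,::-1],None,fx=2.8,fy=2.8))"
```

```text
t: 7.0
eef_pos: [0.5061, 0.1843, 0.0758]
ee_rot: [3.141, 0.0, -0.215]
force: [0.1, -0.1, 0.6]
width: 0.0006
now stand x,y,z mm [-28.7  -0.2  75.8] ->shift [-0.0043 -0.0005  0.0094] turn [ 0.0002  0.0002 -0.    ]
```

View pics/s5.png

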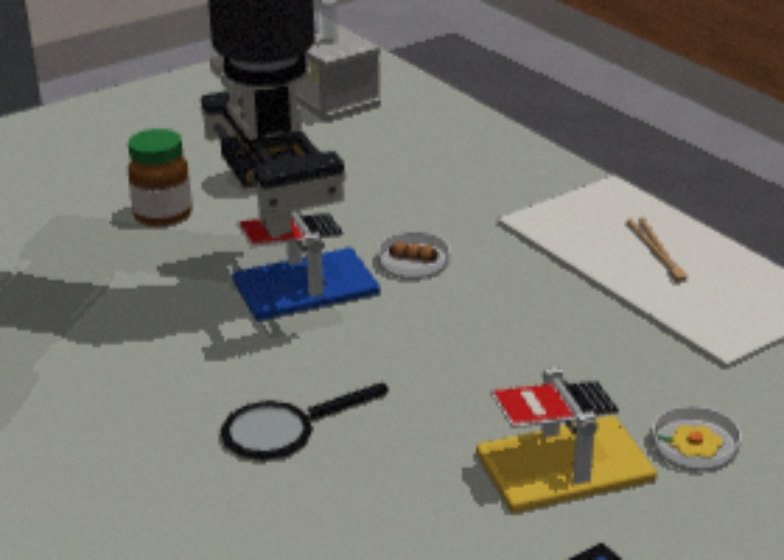

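```bash
python3 -m inch '1 -0.01 0 0.003 0 0 0; 1 -0.01 0 0.006 0 0 0; 1 -0.01 0 0.006 0 0 0'; python3 -m inch '1 0 0 0.003 0 0 0; 1 0 0 0.004 0 0 0;1 0 0 0.004 0 0 0'
```

```text
t: 7.35
eef_pos: [0.5031, 0.185, 0.0741]
ee_rot: [3.142, 0.0, -0.214]
force: [0.4, 0.4, 0.2]
width: 0.0002
t: 7.65
eef_pos: [0.5032, 0.185, 0.0729]
ee_rot: [3.142, 0.0, -0.215]
force: [-0.2, 0.2, 0.6]
width: 0.0002
```

```bash
python3 -m inch '1 0 0 0.003 0 0 0; 1 0 0 0.003 0 0 0'; python3 -m inch '1 0 0 -0.1 0 0 0; 1 0 0 -0.22 0 0 0; 1 0 0 -0.34 0 0 0; 1 0 0 -0.42 0 0 0; 1 0 0 -0.42 0 0 0; 1 0 0 -0.42 0 0 0'; python3 -c "
from h import *
to('y',28,200)
from station import arm
f=arm.grab_frame('side');cv2.imwrite('pics/s6.png',cv2.resize(f['img'][90:290,120:400,::-1],None,fx=2.8,fy=2.8))
P=cloud(f);M=masks(f)
for k in('red','black'):
  m=M[k]&(np.hypot(P[...,0]-.534,P[...,1]-.178)<.09)&(P[...,2]>.055)&(P[...,2]<.1); p=P[m];a=STAND['b'][1];s=(p[:,:2]-STAND['b'][0])@[np.cos(a),np.sin(a)];print(k,len(p),s.min(),s.max(),p.mean(0),np.polyfit(s,p[:,2],1))
m=M['blue']&(np.hypot(P[...,0]-.534,P[...,1]-.178)<.11);print(cv2.minAreaRect((P[m][:,:2]*1000).astype(np.float32)))
"
```

```text
t: 7.85
eef_pos: [0.5032, 0.185, 0.072]
ee_rot: [3.142, 0.0, -0.215]
force: [-0.9, -0.1, -0.3]
width: 0.0005
t: 8.45
eef_pos: [0.5032, 0.1851, 0.1984]
ee_rot: [-3.14, -0.0, -0.215]
force: [-0.6, 0.3, -1.2]
width: 0.0003
now stand x,y,z mm [-164.4  342.5  198.4] ->shift [ 0.5354  1.195  -0.0065] turn [-0.0011 -0.0004  0.0865]
red 112 -0.05596039354557057 -0.0036216284234007836 [0.50446168 0.18748059 0.07169914] [-0.00283324  0.07161128]
black 49 -0.011437491131009928 0.034644226985756095 [0.55134817 0.17281497 0.07046741] [0.00793485 0.0703252 ]
((533.5668334960938, 177.20602416992188), (89.82189178466797, 128.39390563964844), 77.29642486572266)
```

View pics/s6.png

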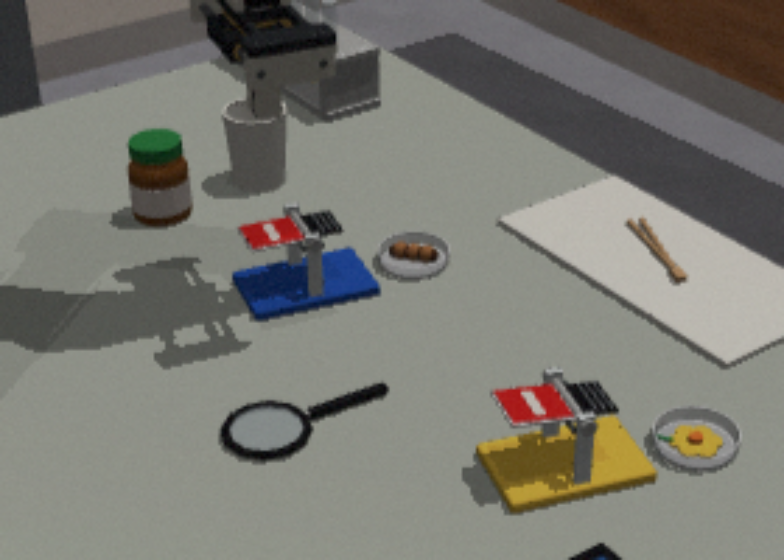

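The blue flag is flat with red up (slope 0.003, red at (270,233)) and its stand has not moved. Next is yellow: I go to above its tail.

```bash
python3 -m inch '1 0.06 0.14 0 0 0 0.03; 1 0.12 0.28 0 0 0 0.06; 1 0.18 0.42 0 0 0 0.0865; 1 0.24 0.55 0 0 0 0.0865; 1 0.3 0.69 0 0 0 0.0865; 1 0.36 0.83 0 0 0 0.0865; 1 0.42 0.97 0 0 0 0.0865; 1 0.43 1 0 0 0 0.0865; 1 0.43 1 0 0 0 0.0865; 1 0.43 1 0 0 0 0.0865'; python3 -c "
from h import *
to('y',28,200)"
```

```text
t: 9.5
eef_pos: [0.5647, -0.1354, 0.1969]
ee_rot: [3.141, 0.002, -0.306]
force: [-0.4, 0.7, -0.3]
width: 0.0004
now stand x,y,z mm [ -9.3  55.3 196.9] ->shift [ 0.1245  0.1844 -0.0104] turn [ 0.0005  0.0018 -0.0004]
```

```bash
python3 -c "
from h import *
from station import arm
f=arm.grab_frame('wrist');cv2.imwrite('pics/w7.png',f['img'][:,:,::-1])"
```

```text
(no output)
```

View pics/w7.png

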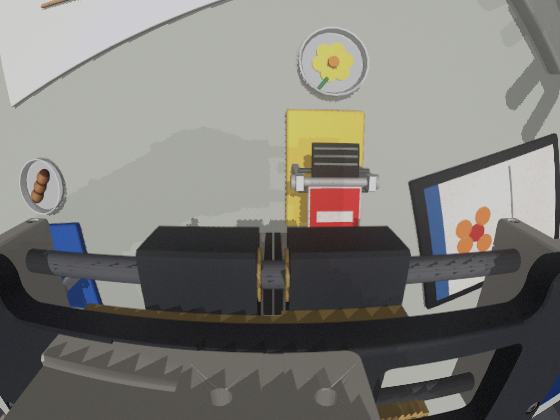

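The wrist view puts the yellow shaft at about (336,182), within 1 mm in x and 3 mm in y of my estimate. I centre on it and press the tail.

```bash
python3 -m inch '1 0.06 0.1 0 0 0 0; 1 0.121 0.191 0 0 0 0; 1 0.121 0.191 0.02 0 0 0; 1 0.121 0.191 0.12 0 0 0; 1 0.121 0.191 0.24 0 0 0; 1 0.121 0.191 0.33 0 0 0; 1 0.121 0.191 0.37 0 0 0; 1 0.121 0.191 0.38 0 0 0; 1 0.121 0.191 0.38 0 0 0'; python3 -c "
from h import *
to('y',27,48,-2)"
```

```text
t: 10.45
eef_pos: [0.5834, -0.2006, 0.0847]
ee_rot: [3.141, -0.001, -0.304]
force: [-0.3, -0.2, 0.4]
width: 0.0008
now stand x,y,z mm [28.  -1.2 84.7] ->shift [-0.0035  0.0027  0.1223] turn [ 0.0001 -0.0006  0.0014]
```

```bash
python3 -m inch '1 0 0 0.03 0 0 0; 1 0 0 0.045 0 0 0; 1 0 0 0.055 0 0 0; 1 0 0 0.065 0 0 0; 1 0 0 0.075 0 0 0; 1 0 0 0.085 0 0 0; 1 0 0 0.095 0 0 0; 1 0 0 0.105 0 0 0; 1 0 0 0.115 0 0 0; 1 0 0 0.122 0 0 0; 1 0 0 0.122 0 0 0'; python3 -c "
from h import *
to('y',28,165,-2)"; python3 -m inch '1 0 0 -0.1 0 0 0; 1 0 0 -0.22 0 0 0; 1 0 0 -0.34 0 0 0; 1 -0.03 0 -0.39 0 0 0; 1 -0.14 0 -0.39 0 0 0; 1 -0.26 0 -0.39 0 0 0; 1 -0.35 0 -0.39 0 0 0; 1 -0.35 0 -0.39 0 0 0; 1 -0.35 0 -0.39 0 0 0; 1 -0.35 0 -0.39 0 0 0';  python3 -c "
from h import *
to('y',-5,104,-2)
from station import arm
f=arm.grab_frame('side');cv2.imwrite('pics/s8.png',cv2.resize(f['img'][90:290,120:400,::-1],None,fx=2.8,fy=2.8))"
```

```text
t: 11.55
eef_pos: [0.5826, -0.2011, 0.047]
ee_rot: [3.142, 0.001, -0.305]
force: [0.6, -0.2, 1.2]
width: 0.0001
now stand x,y,z mm [27.4 -2.  47. ] ->shift [ 1.600e-03  2.000e-04 -3.934e-01] turn [0.0001 0.0006 0.0002]
t: 12.55
eef_pos: [0.4832, -0.1697, 0.1645]
ee_rot: [-3.142, -0.0, -0.305]
force: [1.5, -0.2, -0.1]
width: 0.0006
now stand x,y,z mm [-76.8  -1.8 164.5] ->shift [0.2392 0.0006 0.2019] turn [-0.     -0.0004  0.0004]
```

View pics/s8.png

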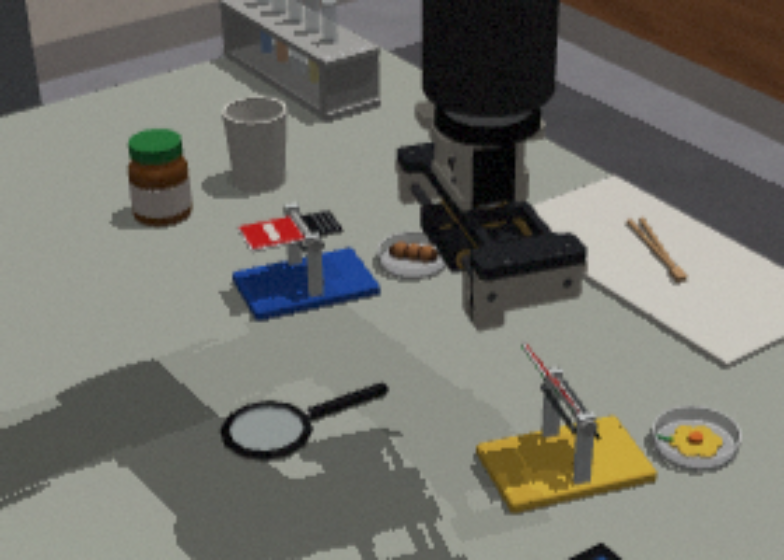

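The yellow flag is raised (seen edge-on at (550,375)) and the finger is clear on the near side. Next I lower the tool, push the flag over, then follow the arc down.

```bash
python3 -m inch '1 0 0 0.1 0 0 0; 1 0 0 0.2 0 0 0; 1 0.03 0 0.2 0 0 0; 1 0.06 0 0.2 0 0 0; 1 0.09 0 0.2 0 0 0; 1 0.12 0 0.2 0 0 0; 1 0.15 0 0.2 0 0 0; 1 0.18 0 0.2 0 0 0; 1 0.21 0 0.2 0 0 0; 1 0.24 0 0.2 0 0 0; 1 0.24 0 0.2 0 0 0'; python3 -c "
from h import *
to('y',-5,104,-2)
from station import arm
f=arm.grab_frame('side');cv2.imwrite('pics/s9.png',cv2.resize(f['img'][90:290,120:400,::-1],None,fx=2.8,fy=2.8))"
```

```text
t: 13.7
eef_pos: [0.5524, -0.1916, 0.1043]
ee_rot: [3.141, -0.0, -0.305]
force: [-0.6, -0.2, 0.8]
width: 0.0003
now stand x,y,z mm [ -4.2  -1.9 104.3] ->shift [-0.0028  0.0003  0.0009] turn [ 0.0001 -0.0003  0.0002]
```

View pics/s9.png

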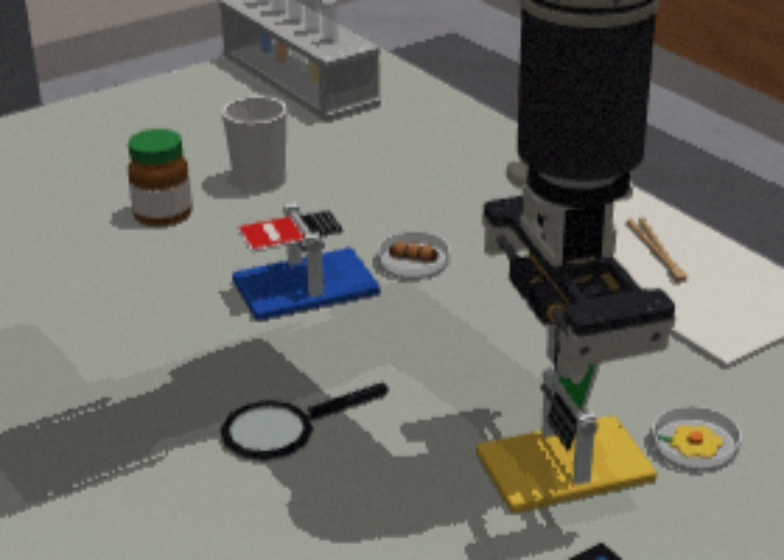

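The flag is past upright (green visible at (575,385)). I follow the arc down.

```bash
python3 -m inch '1 0.02 0 0 0 0 0; 1 0.042 0 0 0 0 0; 1 0.057 0 0.008 0 0 0; 1 0.07 0 0.0175 0 0 0; 1 0.082 0 0.03 0 0 0; 1 0.093 0 0.044 0 0 0; 1 0.103 0 0.06 0 0 0; 1 0.111 0 0.074 0 0 0; 1 0.116 0 0.084 0 0 0; 1 0.121 0 0.092 0 0 0; 1 0.121 0 0.096 0 0 0; 1 0.121 0 0.096 0 0 0';  python3 -m inch '1 0 0 0.004 0 0 0; 1 0 0 0.006 0 0 0; 1 0 0 0.006 0 0 0'
```

```text
t: 14.95
eef_pos: [0.5859, -0.2021, 0.0756]
ee_rot: [-3.142, -0.0, -0.305]
force: [-0.2, -0.9, -0.4]
width: 0.0003
t: 15.25
eef_pos: [0.586, -0.2021, 0.074]
ee_rot: [-3.142, -0.0, -0.305]
force: [-0.2, -0.2, 0.2]
width: 0.0002
```

```bash
python3 -m inch '1 0 0 0.003 0 0 0; 1 0 0 0.004 0 0 0; 1 0 0 0.004 0 0 0'; python3 -m inch '1 0 0 0.003 0 0 0; 1 0 0 0.003 0 0 0'; python3 -m inch '1 0 0 -0.1 0 0 0; 1 0 0 -0.22 0 0 0; 1 0 0 -0.34 0 0 0; 1 -0.1 0 -0.42 0 0 0; 1 -0.25 0 -0.42 0 0 0; 1 -0.35 0 -0.42 0 0 0; 1 -0.35 0 -0.42 0 0 0; 1 -0.35 0 -0.42 0 0 0; 1 -0.35 0 -0.42 0 0 0'; python3 -c "
from h import *
from station import arm
f=arm.grab_frame('side');cv2.imwrite('pics/s10.png',cv2.resize(f['img'][90:290,120:400,::-1],None,fx=2.8,fy=2.8))
P=cloud(f);M=masks(f)
for s,cs,pc in (('b',('red','black'),'blue'),('y',('green','black'),'yellow')):
  c,a=STAND[s];D=np.hypot(P[...,0]-c[0],P[...,1]-c[1])
  for k in cs:
    m=M[k]&(D<.09)&(P[...,2]>.055)&(P[...,2]<.1); p=P[m]
    if len(p)<10: continue
    t=(p[:,:2]-c)@[np.cos(a),np.sin(a)];print(s,k,len(p),p.mean(0).round(4),t.min().round(3),t.max().round(3),np.polyfit(t,p[:,2],1).round(4))
  m=M[pc]&(D<.08)&(P[...,2]<.02);print(cv2.minAreaRect((P[m][:,:2]*1000).astype(np.float32)))
  f0=dict(np.load('side0.npz'));P0=cloud(f0);D0=np.hypot(P0[...,0]-c[0],P0[...,1]-c[1]);m=masks(f0)[pc]&(D0<.08)&(P0[...,2]<.02);print(' start',cv2.minAreaRect((P0[m][:,:2]*1000).astype(np.float32)))
"
```

```text
t: 15.55
eef_pos: [0.586, -0.2021, 0.0727]
ee_rot: [-3.142, -0.0, -0.305]
force: [-0.0, 0.0, 0.1]
width: 0.0003
t: 15.75
eef_pos: [0.586, -0.2022, 0.0719]
ee_rot: [3.142, -0.0, -0.305]
force: [0.2, -0.0, 1.3]
width: 0.0
t: 16.65
eef_pos: [0.4865, -0.1707, 0.1979]
ee_rot: [-3.142, -0.0, -0.305]
force: [0.1, -0.3, -0.1]
width: 0.0006
b red 114 [0.5045 0.1878 0.0716] -0.057 -0.004 [-0.0103  0.0713]
b black 47 [0.5508 0.1724 0.0709] -0.01 0.034 [0.0059 0.0708]
((533.460693359375, 176.954345703125), (90.31047821044922, 129.60421752929688), 76.23481750488281)
 start ((532.9824829101562, 177.15911865234375), (90.96868896484375, 128.74517822265625), 77.23143005371094)
y green 178 [ 0.5878 -0.2025  0.0718] 0.007 0.059 [-0.0149  0.0723]
y black 119 [ 0.5393 -0.1913  0.071 ] -0.034 -0.0 [-0.0163  0.0707]
((556.100341796875, -194.355224609375), (88.49497985839844, 129.99560546875), 72.23995971679688)
 start ((556.442138671875, -194.84690856933594), (89.33675384521484, 130.71607971191406), 72.06376647949219)
```

View pics/s10.png

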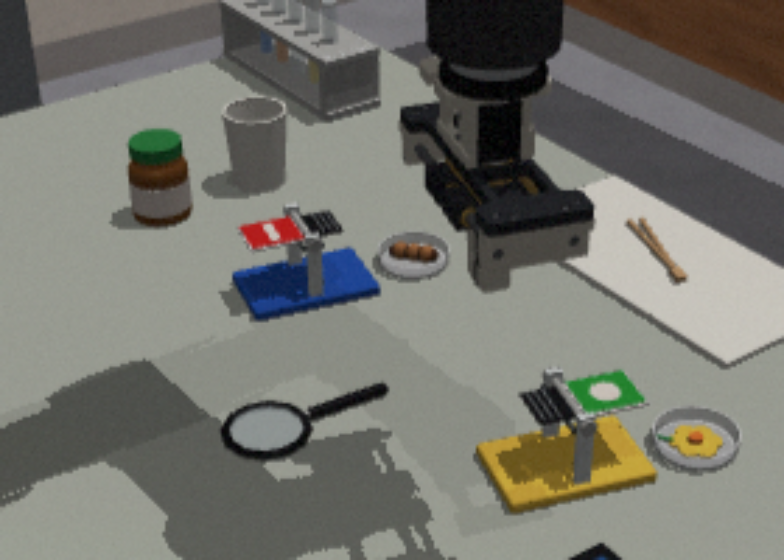

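Yellow is green up with slope below 0.02, blue is red up, the stands have not moved and the arm is clear.

```bash
python3 -c "
from station import arm
print(arm.job_done())"
```

```text
the job is handed in; nothing more can be done
None
```

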